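# Tip the trivet over onto the chopping board

### The arm

A 6-joint arm with a two-finger parallel gripper is mounted at the origin on a cart in front of the work surface, level with it; the furniture and walls round the work are solid. World frame = base frame: x ahead of the robot, y to its left, z up, the work surface at z = 0. Lengths are in m, angles in rad, forces in N, time in s.
With the tool pointing down it reaches from about 0.375 to 0.9 m from the base axis. Payload 3.1 kg.
Tool frame: the origin (TCP) lies at the very end of the fingers, on their centre line; the grasp point (between the pads) lies 19 mm behind it; z points along the fingers, y is the line along which they close (so a half turn about z gives the same grasp; the last joint's range is limited). The gripper opens to 85 mm and grips with 20 to 120 N. Pads are 22 mm wide; open, the fingers measure 114 mm over their backs; the gripper's body (76 mm by 85 mm) begins 54 mm behind the grasp point. The pads swing forward as they close: fully open they stand 13 mm farther back than shut.
Start: joints at [-1.456, 0.527, 1.433, -0, 1.181, -0.178], TCP at [0.18, -0.598, 0.231] pointing down, gripper open.
Joint ranges: [-3.08, 3.08], [-0.75, 2.2], [0.22, 2.44], [-1.43, 4.57], [0, 2.65], [-2.85, 2.85]. Speed limits (rad/s): [2.79, 2.79, 3.14, 3.14, 3.14, 3.14].

### API

Orientations are given as a unit quaternion [x, y, z, w].
In Python, from station import manip gives the robot as it stands.
- The arm moves only by the shell command python3 -m handwheel 'ROWS' [FORCE]. ROWS is JSON, a list of rows, each a list of 7 numbers: the shift along the world's x, y, z in mm, then the turn, a rotation vector about the world's x, y, z in degrees, then the opening, from 0 (shut) to 1 (fully open). A call has exactly 10 rows; each row shifts and turns the commanded pose from where the row before left it; what a row does not reach is not made up. A row lasts 1/8 s, in which the tool goes at most 62.5 mm and 10.7 degrees, less where a joint would pass 70% of its speed; a pose out of reach is approached as far as the arm can. A call is refused whole if a number of a shift passes 62.5 or a number of a turn 10.7, either way. A call with a gripper value outside its range is refused whole. The fingers move at their own pace and stop on an object; FORCE is the grip in N (left out, the last holds). Time passes only in rows, so rows that do not move let the fingers close, or fill a call up. It gives the time, the measured TCP pose, the force, the opening and the grip force at its end, in the units of the state.
- manip.sense(): the state, without advancing time (a new reading comes with each control period).
- manip.snapshot(name): name is "scene" or "top" or "wrist"; returns the picture (400x640x3 uint8, red, green, blue); there is no depth.
- manip.get_calibration(name): a dict with "K" (3x3 intrinsics, pixels), "rvec" (rotation vector, rad) and "tvec" (3), from world to camera coordinates, as OpenCV has them. Camera axes: x right, y down, z forward; pixel columns grow to the right and rows downward; lengths in m; the calibration is good to about 2 mm. A picture is of the moment at which its call begins: read the wrist's pose just before it. get_calibration takes no time and is no camera call; for the wrist camera it gives the pose at the moment of the call.
- manip.sign_off(): hands the job in; it is judged then, once.
The state is a dict: "t": time; "q": joint angles; "qd": joint speeds; "tau": joint torques, N m; "tcp_pos": TCP position; "tool_rot": TCP orientation; "force": force on the tool from outside, world axes, zero at the start; "ft_torque": the same for the moment, N m; "finger_gap": opening from 0.0 (shut) to 1.0 (fully open); "gripper_force": force on a finger pad.
Only numpy, scipy, OpenCV 4.12 (cv2) and the standard library are available. Lean on these libraries where they do the work, as an engineer would, in place of code of your own. Each camera call takes 0.05 s, during which the arm holds its last target. There are 200 camera calls.

### The job

The slatted wooden trivet lies upside down (battens up) on the worktop beside the chopping board. Turn it over onto the board: push it against the end of the board that it lies beside, tip it up on edge there and on over, so that it ends lying flat on the board on its battens, with no part of it hanging over the board's edges. Do not disturb the mug on the board, the spice jar or the pepper mill.

Things in the scene. Friction and masses are not known exactly. Their poses are not given: they have to be found in the camera images.
- board: Wooden chopping board, 240 (its x) x 340 (its y) x 22 mm, lying flat on the worktop; it does not move. Origin: centre of its underside; z up.
- board_end (a point): Middle of the board's end face (the straight upright face at its y = -170 mm, 240 mm wide, 22 mm high, to the robot's right), half-way up. The trivet lies 15 to 60 mm from it and is tipped up against it. Pressed against it, the trivet's far side stays put while friction with the fingers can raise its near side.
- trivet_mid (a point): Centre of the loose light-wood trivet, 0.2 to 0.4 kg: five slats, each 150 long (its x), 18 wide, 14 thick, over 120 mm (its y); two battens along its y (106 x 12 x 8 high, at x = -45, +45 mm) cross one face; 22 mm thick in all, the point half-way. Its z points from slats to battens: up at the start, down when done. A long side starts roughly parallel to the board's end.
- mug: Small white cup with handle, 62 x 88 x 50 mm, standing loose on the board near its other end. Origin: centre of its underside.
- spice_jar: Spice jar with dark cap, 41 mm across, 105 mm tall, standing loose on the worktop beyond the trivet. Origin: centre of its underside.
- mill: Dark wooden pepper mill, 58 mm across, 170 mm tall, standing loose on the worktop beyond the trivet. Origin: centre of its underside.

How it is judged:
By the outcome, as a careful person would: the job done as asked, in the order asked, and still so for the second after the job is handed in, with the robot touching nothing.
It also fails if it takes over 54 s, if anything falls off the work surface, if the arm or the gripper's body presses on something with over 40 N, if the wrist force passes 120 N, or if a joint passes its speed limit or range.

## Working session

There is one attempt and no reset: what is moved stays moved. The work goes in short steps, Python scripts to look and compute and a shell command to move; the robot and the scene stay as the last step left them, time stands still between calls to the robot, and variables do not carry over. Pictures are saved under pics/ and viewed, at most 10 in all, crops included, and the job is handed in when it is done.

```bash
mkdir -p pics
python3 - <<'E'
from station import manip
import cv2,numpy as np
for n in("top","scene"):
    im=manip.snapshot(n); cv2.imwrite(f"pics/{n}0.png",im[:,:,::-1])
    c=manip.get_calibration(n); print(n,c)
s=manip.sense();print(s["t"],s["tcp_pos"],s["tool_rot"],s["force"],s["finger_gap"])
E
```

```text
top {'K': array([[472.72848563,   0.        , 317.25526778],
       [  0.        , 472.72848563, 201.46151796],
       [  0.        ,   0.        ,   1.        ]]), 'rvec': array([ 2.15111961, -2.17086271,  0.1117979 ]), 'tvec': array([0.05601405, 0.60027302, 1.37254784])}
scene {'K': array([[362.90653767,   0.        , 316.71041252],
       [  0.        , 362.90653767, 193.25949946],
       [  0.        ,   0.        ,   1.        ]]), 'rvec': array([ 2.33971886, -0.61079217,  0.25392175]), 'tvec': array([-0.52392262,  0.25321792,  0.81959952])}
0.1 [ 0.18035939 -0.59774929  0.23044069] [ 9.89303711e-01  1.45867224e-01  3.87185531e-05 -9.58091738e-04] [-0.28402037 -0.31484522  0.45646321] 0.9991463283818274
```

View pics/top0.png

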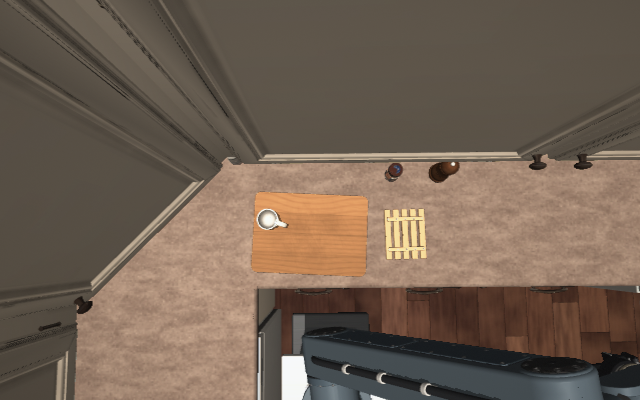

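View pics/scene0.png

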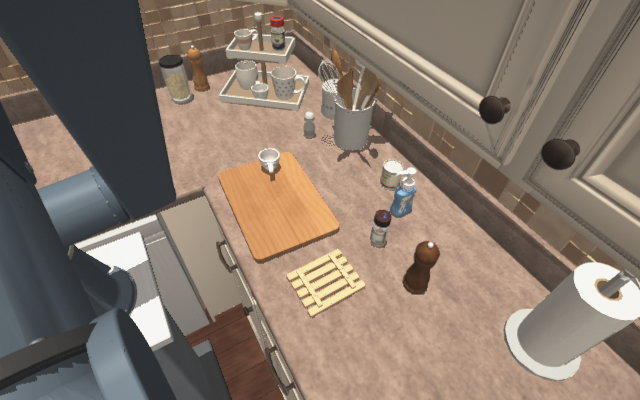

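The top view shows the board (corners about (256,192), (368,195), (367,276), (251,272)) with the mug at (268,219). The trivet is at (386–426, 208–260), the jar at (396,170) and the mill at (440,172). The gap between the board and the trivet is about 18 px.

```bash
cat > h.py <<'E'
import cv2,numpy as np
from station import manip
def w(n,uv,z,c=None):
    c=c or manip.get_calibration(n);R=cv2.Rodrigues(c["rvec"])[0];o=-R.T@c["tvec"]
    p=cv2.undistortPoints(np.array(uv,float).reshape(-1,1,2),c["K"],None).reshape(-1,2)
    d=np.c_[p,np.ones(len(p))]@R
    return o+d*((z-o[2])/d[:,2])[:,None]
E
python3 - <<'E'
from h import *
np.set_printoptions(precision=4,suppress=True)
print("board",w("top",[(256,192),(368,195),(367,276),(251,272)],.022))
print("triv slats",w("top",[(385,209),(425,208),(427,258),(387,260)],.014))
print("mug",w("top",[(267,219)],.07),"jar,mill",w("top",[(392,178),(434,178)],.0))
im=cv2.imread("pics/top0.png")[180:290,240:440]
cv2.imwrite("pics/topz.png",cv2.resize(im,None,fx=4,fy=4,interpolation=cv2.INTER_CUBIC))
E
```

```text
board [[ 0.6324  0.2346  0.022 ]
 [ 0.6201 -0.1018  0.022 ]
 [ 0.3798 -0.0939  0.022 ]
 [ 0.3943  0.2481  0.022 ]]
triv slats [[ 0.5782 -0.1528  0.014 ]
 [ 0.5801 -0.273   0.014 ]
 [ 0.4308 -0.2739  0.014 ]
 [ 0.4259 -0.155   0.014 ]]
mug [[0.5471 0.1958 0.07  ]] jar,mill [[ 0.6745 -0.1785  0.    ]
 [ 0.6732 -0.3067  0.    ]]
```

View pics/topz.png

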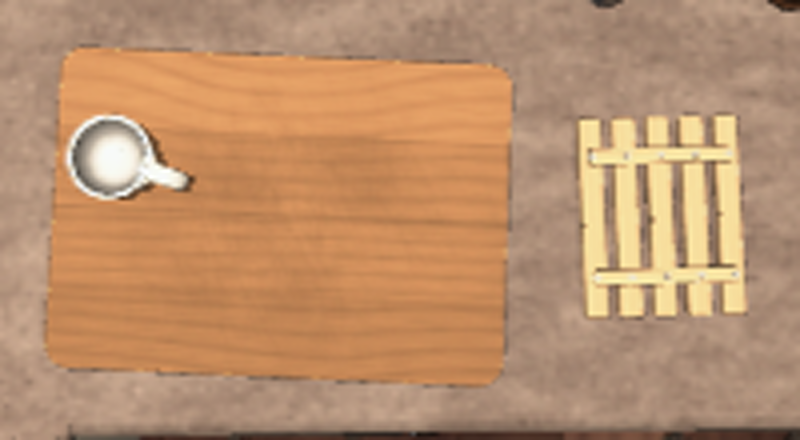

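The refined corners put the board's end at about (0.500, -0.098) with yaw about -2°. The trivet's centre is at about (0.504, -0.214), with a 55 mm gap and yaw about +2°. I'll push with both open fingers spread along x, with the gripper leaning back toward -y, so first I go to the trivet's near side.

```bash
python3 -m handwheel '[[32,24,-8,0,0,7.1,1],[32,24,-8,0,0,7.1,1],[32,24,-8,0,0,7.1,1],[32,24,-8,0,0,7.1,1],[32,24,-8,0,0,7.1,1],[32,24,-8,0,0,7.1,1],[32,24,-8,0,0,7.1,1],[32,24,-8,0,0,7.1,1],[32,24,-8,0,0,7.1,1],[32,24,-8,0,0,7.1,1]]' 60
python3 -m handwheel '[[0,0,-5,5,0,0,1],[0,0,-5,5,0,0,1],[0,0,-5,5,0,0,1],[0,0,-5,5,0,0,1],[0,0,-5,5,0,0,1],[0,0,-5,5,0,0,1],[0,0,-5,0,0,0,1],[0,0,-5,0,0,0,1],[0,0,0,0,0,0,1],[0,0,0,0,0,0,1]]'
python3 - <<'E'
from h import *
from scipy.spatial.transform import Rotation as Ro
im=manip.snapshot("scene");cv2.imwrite("pics/s1.png",im[:,:,::-1])
s=manip.sense();print(s["q"],Ro.from_quat(s["tool_rot"]).as_matrix().round(3),s["force"])
E
```

```text
t: 1.35
tcp_pos: [0.5012, -0.3573, 0.1506]
tool_rot: [0.719, 0.695, -0.0, -0.0]
force: [0.6, -0.1, -0.8]
finger_gap: 1.002
gripper_force: 0.0
t: 2.6
tcp_pos: [0.5007, -0.3579, 0.1119]
tool_rot: [0.696, 0.67, 0.179, -0.186]
force: [0.0, 0.0, 0.6]
finger_gap: 1.002
gripper_force: 0.0
[-0.9474064   0.8243665   1.3053244   0.2978806   1.45469912 -1.01113947] [[ 0.038  0.999  0.   ]
 [ 0.866 -0.033  0.499]
 [ 0.499 -0.019 -0.866]] [ 0.37353457  0.17021481 -0.53205743]
```

View pics/s1.png

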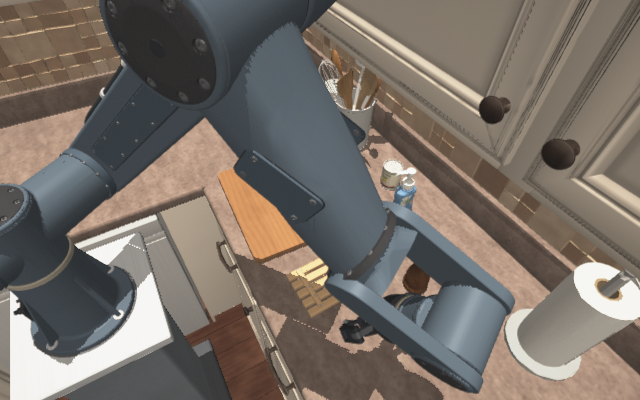

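The scene view shows the gripper low on the right of the trivet at about (360,330), with the wrist links passing near the mill at (415,280). I'll check that clearance from the top and read the wrist image too.

Run:
```python
from h import *
a=manip.snapshot("top")[100:400,240:640];b=manip.snapshot("wrist")
cv2.imwrite("pics/t1.png",np.vstack([cv2.resize(a,(533,400))[:, :],cv2.resize(b,(533,200))[:,:]])[:,:,::-1])
```

```text
(no output)
```

View pics/t1.png

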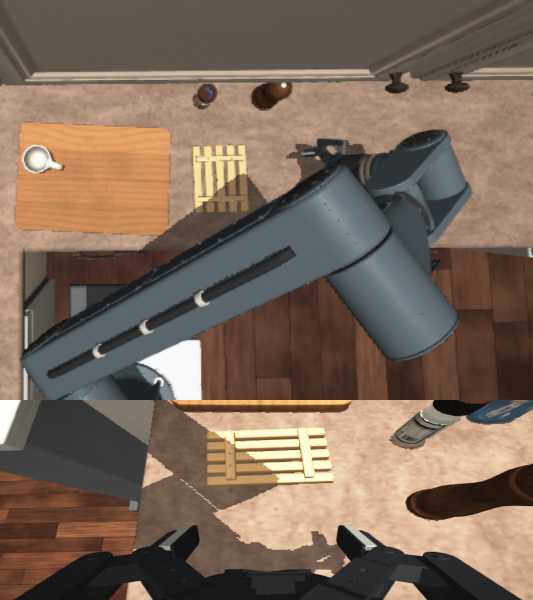

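The top view shows the arm well clear of the mill and jar. In the wrist view both open fingertips are visible, at about (190,528) and (345,528) in the composite. I'll check the tip setback by projection.

```bash
python3 -m handwheel '[[0,0,-10,-5,0,0,1],[0,0,-10,-5,0,0,1],[0,0,-10,-5,0,0,1],[0,0,-10,0,0,0,1],[0,0,-10,0,0,0,1],[0,0,-10,0,0,0,1],[0,0,-10,0,0,0,1],[0,0,0,0,0,0,1],[0,0,0,0,0,0,1],[0,0,0,0,0,0,1]]'
python3 - <<'E'
from h import *
from scipy.spatial.transform import Rotation as Ro
s=manip.sense();c=manip.get_calibration("wrist");im=manip.snapshot("wrist").copy()
R=Ro.from_quat(s["tool_rot"]).as_matrix()
for dz,col in((0,(255,0,0)),(-.013,(0,255,0))):
  for y in(-.057,-.0425,.0425,.057):
    for x in(-.011,.011):
      p=s["tcp_pos"]+R@[x,y,dz]; u=cv2.projectPoints(p.reshape(1,3),c["rvec"],c["tvec"],c["K"],None)[0].ravel()
      cv2.circle(im,(int(round(u[0])),int(round(u[1]))),2,col,-1)
print("trivet near edge ends?",s["tcp_pos"],R[:,2]); 
cv2.imwrite("pics/w2.png",im[:,:,::-1])
E
```

```text
t: 4.0
tcp_pos: [0.5006, -0.3586, 0.0417]
tool_rot: [0.715, 0.687, 0.09, -0.094]
force: [0.3, 0.3, -0.7]
finger_gap: 1.002
gripper_force: 0.0
trivet near edge ends? [ 0.50064921 -0.35864471  0.04170669] [ 5.68526201e-04  2.58223250e-01 -9.66085105e-01]
```

View pics/w2.png

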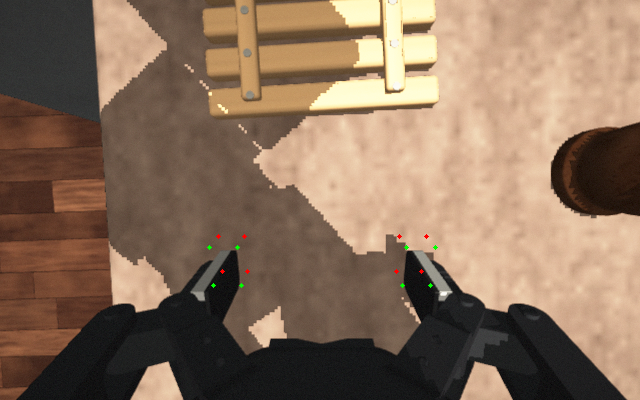

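The predicted tip points (green, 13 mm setback) match the visible pad tips at about (238,250) and (408,250). The trivet's near edge is about 3° off the finger line and well centred. I'll lower and push.

```bash
python3 -m handwheel '[[0,0,-15,0,0,0,1],[0,0,-15,0,0,0,1],[0,0,-10,0,0,0,1],[0,0,-7,0,0,0,1],[0,0,0,0,0,0,1],[0,20,0,0,0,0,1],[0,20,0,0,0,0,1],[0,20,0,0,0,0,1],[0,10,0,0,0,0,1],[0,0,0,0,0,0,1]]'
python3 -m handwheel '[[0,8,0,0,0,0,1],[0,8,0,0,0,0,1],[0,8,0,0,0,0,1],[0,8,0,0,0,0,1],[0,6,0,0,0,0,1],[0,6,0,0,0,0,1],[0,4,0,0,0,0,1],[0,0,0,0,0,0,1],[0,0,0,0,0,0,1],[0,0,0,0,0,0,1]]'
```

```text
t: 5.3
tcp_pos: [0.5005, -0.2872, -0.0055]
tool_rot: [0.714, 0.688, 0.09, -0.094]
force: [-0.2, -0.5, -0.4]
finger_gap: 0.998
gripper_force: 0.0
t: 6.55
tcp_pos: [0.5001, -0.24, -0.0058]
tool_rot: [0.715, 0.687, 0.091, -0.095]
force: [-0.9, -0.0, -0.6]
finger_gap: 1.001
gripper_force: 0.0
```

```bash
python3 -m handwheel '[[0,3,0,0,0,0,1],[0,3,0,0,0,0,1],[0,3,0,0,0,0,1],[0,2,0,0,0,0,1],[0,2,0,0,0,0,1],[0,1,0,0,0,0,1],[0,1,0,0,0,0,1],[0,0,0,0,0,0,1],[0,0,0,0,0,0,1],[0,0,0,0,0,0,1]]'
python3 - <<'E'
from h import *
b=manip.snapshot("wrist");a=manip.snapshot("top")[150:310,240:480]
cv2.imwrite("pics/w3.png",np.vstack([cv2.resize(a,(480,320)),cv2.resize(b,(448,280))[:, :] if 0 else cv2.resize(b[:280],(480,280))])[:,:,::-1])
E
```

```text
t: 7.8
tcp_pos: [0.5004, -0.2252, -0.0057]
tool_rot: [0.715, 0.687, 0.091, -0.094]
force: [-0.1, 0.0, 0.1]
finger_gap: 1.003
gripper_force: 0.2
```

View pics/w3.png

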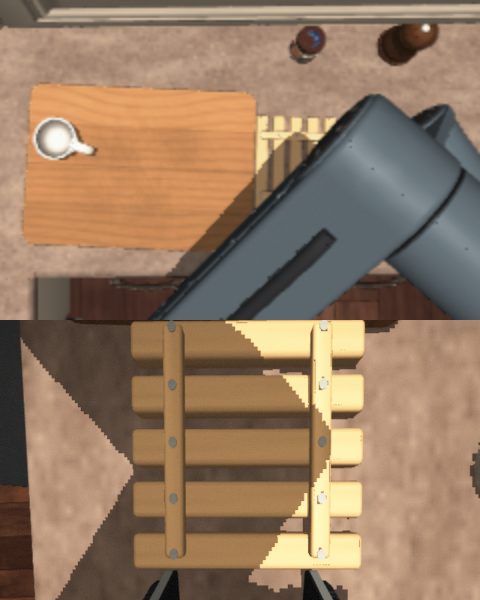

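The trivet is now square to the fingers, with its far slat about 1–3 mm from the board's end (at (256,170) in the top half). I'll ease on until there is contact force.

```bash
python3 -m handwheel '[[0,1,0,0,0,0,1],[0,1,0,0,0,0,1],[0,1,0,0,0,0,1],[0,1,0,0,0,0,1],[0,1,0,0,0,0,1],[0,1,0,0,0,0,1],[0,0,0,0,0,0,1],[0,0,0,0,0,0,1],[0,0,0,0,0,0,1],[0,0,0,0,0,0,1]]'
```

```text
t: 9.15
tcp_pos: [0.5007, -0.2232, -0.0056]
tool_rot: [0.715, 0.688, 0.089, -0.091]
force: [-4.1, -11.3, -0.2]
finger_gap: 1.003
gripper_force: 5.1
```

Contact is good: 11 N at about 4 mm of overshoot. Next I compute the arc for the lift.

```bash
cat > arc.py <<'E'
import numpy as np
def tcp(a,t,R=114.,Y=-98.):
    a,t=np.radians([a,t]);return np.array([Y-R*np.cos(a)+13*np.sin(t)-11*np.cos(t),R*np.sin(a)-13*np.cos(t)-11*np.sin(t)])
def table(al,tl,**k):
    p=[tcp(a,t,**k) for a,t in zip(al,tl)]
    for i in range(1,len(p)): print(al[i],tl[i],(p[i]-p[i-1]).round(1),p[i].round(1))
E
python3 -c "
from arc import *
a=[4.7]+list(range(8,90,4));t=[15+(x-4.7)*30/40.3 if x<45 else 45+(x-45)*.5 for x in a];print(tcp(4.7,15));table(a,[round(x) for x in t])"
```

```text
[-218.8771986    -6.06305525]
8 17 [1.3 6.3] [-2.176e+02  2.000e-01]
12 20 [2.2 7.5] [-215.4    7.7]
16 23 [2.8 7.4] [-212.6   15.2]
20 26 [3.3 7.3] [-209.3   22.5]
24 29 [3.9 7.2] [-205.5   29.7]
28 32 [4.4 7. ] [-201.1   36.7]
32 35 [4.9 6.8] [-196.2   43.5]
36 38 [5.3 6.5] [-190.9   50. ]
40 41 [5.8 6.3] [-185.1   56.2]
44 44 [6.2 5.9] [-178.9   62.2]
48 46 [6.3 5.6] [-172.6   67.8]
52 48 [6.7 5.2] [-165.9   73. ]
56 50 [7.  4.8] [-158.9   77.7]
60 52 [7.3 4.3] [-151.5   82.1]
64 54 [7.6 3.9] [-143.9   85.9]
68 56 [7.8 3.4] [-136.1   89.3]
72 58 [8.  2.9] [-128.    92.2]
76 60 [8.2 2.4] [-119.8   94.6]
80 62 [8.3 1.9] [-111.5   96.5]
84 64 [8.4 1.3] [-103.1   97.8]
88 66 [8.5 0.8] [-94.6  98.6]
```

```bash
python3 -m handwheel '[[0,0.7,3.1,1,0,0,1],[0,0.7,3.1,1,0,0,1],[0,1.1,3.8,1.5,0,0,1],[0,1.1,3.8,1.5,0,0,1],[0,1.4,3.7,1.5,0,0,1],[0,1.4,3.7,1.5,0,0,1],[0,1.6,3.7,1.5,0,0,1],[0,1.6,3.7,1.5,0,0,1],[0,0,0,0,0,0,1],[0,0,0,0,0,0,1]]'
python3 - <<'E'
from h import *
b=manip.snapshot("wrist");a=manip.snapshot("scene")[200:360,240:480]
cv2.imwrite("pics/w4.png",np.vstack([cv2.resize(a,(450,300)),cv2.resize(b,(450,281))])[:,:,::-1])
E
```

```text
t: 10.4
tcp_pos: [0.5012, -0.216, 0.0228]
tool_rot: [0.703, 0.676, 0.153, -0.157]
force: [-6.6, -14.3, 2.1]
finger_gap: 1.001
gripper_force: 7.1
```

View pics/w4.png

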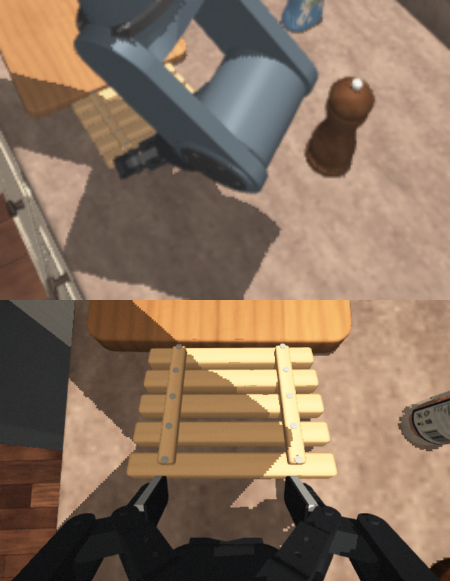

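In the wrist view the trivet lies against the board, square to it, with its near slat at (128–336, 456–475) in the composite. A quick pose fit will confirm the tilt.

Run:
```python
from h import *
c=manip.get_calibration("wrist");R=cv2.Rodrigues(c["rvec"])[0]
uv=np.array([(150,350),(313,350),(336,456),(128,457)],float);uv[:,1]-=300;uv*=640/450
ob=np.array([(-75,60,7),(75,60,7),(75,-60,7),(-75,-60,7)],float)*1e-3
ok,rv,tv=cv2.solvePnP(ob,uv,c["K"],None)
M=R.T@cv2.Rodrigues(rv)[0]; print(M.round(2)); print((R.T@(tv.ravel()-c["tvec"])).round(3), "tilt",np.degrees(np.arctan2(M[2,1],M[1,1])))
```

```text
[[ 1.    0.04  0.01]
 [-0.04  0.94  0.35]
 [-0.   -0.35  0.94]]
[ 0.508 -0.147  0.014] tilt -20.454993889139576
```

It's lifting as planned. Continuing to about 44°.

```bash
python3 -m handwheel '[[0,2.3,4.3,1.8,0,0,1],[0,2.5,4.3,1.8,0,0,1],[0,2.6,4.2,1.8,0,0,1],[0,2.8,4.2,1.8,0,0,1],[0,3.0,4.1,1.8,0,0,1],[0,3.1,4.0,1.8,0,0,1],[0,3.3,3.9,1.8,0,0,1],[0,3.4,3.8,1.8,0,0,1],[0,3.6,3.6,1.8,0,0,1],[0,3.7,3.5,1.8,0,0,1]]'
```

```text
t: 11.75
tcp_pos: [0.503, -0.1907, 0.0647]
tool_rot: [0.671, 0.644, 0.258, -0.26]
force: [-11.5, -29.6, 19.5]
finger_gap: 0.996
gripper_force: 17.8
```

Force has risen to 35 N because the foot must back off as the trivet's thickness swings toward the board. I'll recompute the arc with that included.

```bash
python3 -c "
from arc import *
p=np.array([-178.9,62.2])
for a,t in zip(range(44,104,4),[44,46,48,50,52,54,56,58,60,60,60,60,60,60,60]):
    th=np.radians(a-4.7);s=max(14*np.sin(th),22*np.sin(th)-7*np.cos(th))
    q=tcp(a,t,R=115.,Y=-98-s);print(a,t,(q-p).round(1),q.round(1));p=q"
```

```text
44 44 [-9.6  0.7] [-188.5   62.9]
48 46 [5.2 5.6] [-183.2   68.5]
52 48 [5.3 5.2] [-177.9   73.7]
56 50 [5.7 4.8] [-172.2   78.6]
60 52 [6.1 4.4] [-166.1   82.9]
64 54 [6.4 3.9] [-159.7   86.8]
68 56 [6.7 3.4] [-153.    90.2]
72 58 [7.  2.9] [-145.9   93.2]
76 60 [7.3 2.4] [-138.7   95.6]
80 60 [6.9 1.7] [-131.7   97.2]
84 60 [7.1 1.1] [-124.6   98.3]
88 60 [7.3 0.6] [-117.3   98.9]
92 60 [7.4 0. ] [-109.9   98.9]
96 60 [ 7.5 -0.6] [-102.4   98.3]
100 60 [ 7.5 -1.1] [-94.8  97.2]
```

```bash
python3 -m handwheel '[[0,-2.2,3.2,1,0,0,1],[0,-2.1,3.1,1,0,0,1],[0,2.6,2.6,1,0,0,1],[0,2.7,2.6,1,0,0,1],[0,2.8,2.4,1,0,0,1],[0,2.9,2.4,1,0,0,1],[0,3,2.2,1,0,0,1],[0,3.1,2.2,1,0,0,1],[0,0,0,0,0,0,1],[0,0,0,0,0,0,1]]'
python3 - <<'E'
from h import *
b=manip.snapshot("wrist");a=manip.snapshot("scene")[180:340,220:460]
cv2.imwrite("pics/w5.png",np.vstack([cv2.resize(a,(450,300)),cv2.resize(b,(450,281))])[:,:,::-1])
E
```

```text
t: 13.0
tcp_pos: [0.5039, -0.1729, 0.0858]
tool_rot: [0.65, 0.624, 0.305, -0.309]
force: [-1.2, -16.7, 13.9]
finger_gap: 0.995
gripper_force: 10.9
```

View pics/w5.png

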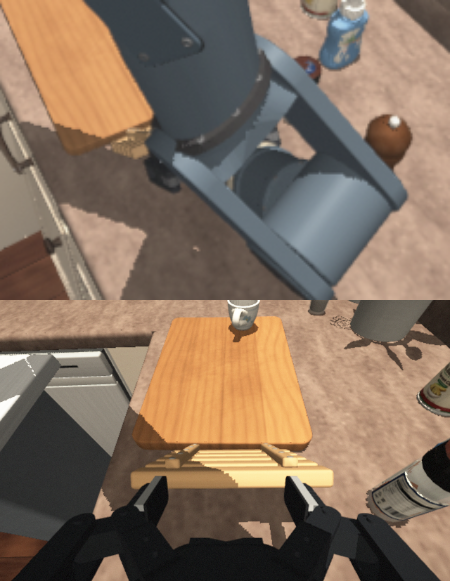

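The trivet is up at about 55–60° against the board's end, square to it, with the mug, jar and mill untouched. Next I tip it toward vertical.

```bash
python3 -m handwheel '[[0,3.2,2,1,0,0,1],[0,3.2,1.9,1,0,0,1],[0,3.3,1.7,1,0,0,1],[0,3.4,1.7,1,0,0,1],[0,3.5,1.5,1,0,0,1],[0,3.5,1.4,1,0,0,1],[0,3.6,1.2,1,0,0,1],[0,3.7,1.2,1,0,0,1],[0,0,0,0,0,0,1],[0,0,0,0,0,0,1]]'
```

```text
t: 14.35
tcp_pos: [0.5046, -0.1435, 0.1053]
tool_rot: [0.622, 0.6, 0.355, -0.356]
force: [-3.9, -19.6, 35.5]
finger_gap: 1.002
gripper_force: 17.2
```

```bash
python3 -m handwheel '[[0,1,3,0,0,0,1],[0,2,2.5,0,0,0,1],[0,3,1,0,0,0,1],[0,4,1,0,0,0,1],[0,4,0.5,0,0,0,1],[0,4,0.5,0,0,0,1],[0,4,0.3,0,0,0,1],[0,4,0,0,0,0,1],[0,0,0,0,0,0,1],[0,0,0,0,0,0,1]]'
```

```text
t: 15.6
tcp_pos: [0.5004, -0.1132, 0.1048]
tool_rot: [0.624, 0.6, 0.347, -0.36]
force: [0.0, 1.0, -0.2]
finger_gap: 1.001
gripper_force: 0.0
```

```bash
cat > seg.py <<'E'
from h import *
np.set_printoptions(precision=3,suppress=True)
old=cv2.imread("pics/top0.png");hsv=lambda i:cv2.cvtColor(i,cv2.COLOR_BGR2HSV)
print("old trivet hsv",np.median(hsv(old)[215:255,388:392].reshape(-1,3),0),"board",np.median(hsv(old)[200:260,300:350].reshape(-1,3),0))
for n in("top","wrist"):
    im=manip.snapshot(n)[:,:,::-1].copy();h=hsv(im)
    m=cv2.inRange(h,(19,60,120),(30,170,255));m=cv2.morphologyEx(m,cv2.MORPH_OPEN,np.ones((2,2)))
    N,l,st,ce=cv2.connectedComponentsWithStats(cv2.dilate(m,np.ones((7,7))))
    for i in range(1,N):
        if st[i,4]<250: continue
        q=np.argwhere((l==i)&(m>0))[:,::-1]
        if len(q)<60: continue
        bx=cv2.boxPoints(cv2.minAreaRect(q.astype(np.float32)))
        print(n,len(q),bx.round(0).tolist());print(w(n,bx,.044)[:,:2])
    cv2.imwrite(f"pics/seg_{n}.png",im)
E
python3 seg.py
```

```text
old trivet hsv [ 22.  92. 245.] board [ 13. 144. 203.]
top 172 [[371.0, 250.0], [372.0, 205.0], [379.0, 205.0], [378.0, 250.0]]
[[ 0.456 -0.105]
 [ 0.588 -0.112]
 [ 0.587 -0.133]
 [ 0.455 -0.126]]
wrist 318 [[276.0, 0.0], [301.0, 0.0], [301.0, 17.0], [276.0, 17.0]]
[[0.389 0.75 ]
 [0.459 0.738]
 [0.464 0.579]
 [0.404 0.588]]
wrist 4407 [[241.0, 246.0], [241.0, 223.0], [484.0, 224.0], [484.0, 248.0]]
[[ 0.432 -0.064]
 [ 0.428 -0.039]
 [ 0.639 -0.051]
 [ 0.63  -0.074]]
```

The top segmentation shows a strip 21 mm thick standing at the board's end, so the trivet is upright on its edge. I'll push its top on over.

```bash
python3 -m handwheel '[[0,-2,-5,0,0,0,1],[0,0,-4,0,0,0,1],[0,3,0,0,0,0,1],[0,4,0,0,0,0,1],[0,4,0,0,0,0,1],[0,5,0,0,0,0,1],[0,5,0,0,0,0,1],[0,5,0,0,0,0,1],[0,5,0,0,0,0,1],[0,0,0,0,0,0,1]]'; python3 seg.py
```

```text
t: 16.95
tcp_pos: [0.5002, -0.0837, 0.096]
tool_rot: [0.624, 0.6, 0.347, -0.361]
force: [0.9, 0.1, -0.1]
finger_gap: 1.0
gripper_force: 0.0
old trivet hsv [ 22.  92. 245.] board [ 13. 144. 203.]
top 148 [[361.0, 253.0], [363.0, 205.0], [366.0, 205.0], [365.0, 253.0]]
[[ 0.447 -0.077]
 [ 0.588 -0.084]
 [ 0.588 -0.094]
 [ 0.447 -0.087]]
wrist 284 [[274.0, 0.0], [300.0, 0.0], [300.0, 16.0], [274.0, 16.0]]
[[0.389 0.738]
 [0.459 0.725]
 [0.463 0.581]
 [0.403 0.59 ]]
wrist 2755 [[217.0, 229.0], [217.0, 216.0], [485.0, 218.0], [485.0, 231.0]]
[[ 0.412 -0.023]
 [ 0.409 -0.009]
 [ 0.637 -0.022]
 [ 0.631 -0.035]]
wrist 818 [[248.0, 269.0], [248.0, 262.0], [404.0, 264.0], [404.0, 271.0]]
[[ 0.444 -0.061]
 [ 0.443 -0.056]
 [ 0.56  -0.062]
 [ 0.559 -0.068]]
wrist 173 [[444.0, 265.0], [474.0, 265.0], [474.0, 271.0], [444.0, 271.0]]
[[ 0.589 -0.064]
 [ 0.611 -0.065]
 [ 0.609 -0.07 ]
 [ 0.588 -0.069]]
wrist 640 [[271.0, 304.0], [271.0, 297.0], [398.0, 299.0], [398.0, 306.0]]
[[ 0.464 -0.089]
 [ 0.464 -0.084]
 [ 0.551 -0.088]
 [ 0.55  -0.093]]
wrist 538 [[287.0, 333.0], [287.0, 326.0], [394.0, 330.0], [394.0, 337.0]]
[[ 0.476 -0.108]
 [ 0.476 -0.104]
 [ 0.544 -0.109]
 [ 0.543 -0.113]]
```

```bash
python3 -m handwheel '[[0,5,0,0,0,0,1],[0,5,0,0,0,0,1],[0,5,0,0,0,0,1],[0,5,-1,0,0,0,1],[0,5,-2,0,0,0,1],[0,5,-3,0,0,0,1],[0,5,-3,0,0,0,1],[0,5,-3,0,0,0,1],[0,0,0,0,0,0,1],[0,0,0,0,0,0,1]]'; python3 seg.py
```

```text
t: 18.3
tcp_pos: [0.5005, -0.0444, 0.0839]
tool_rot: [0.624, 0.6, 0.347, -0.36]
force: [0.7, 0.3, -0.5]
finger_gap: 1.002
gripper_force: 0.0
old trivet hsv [ 22.  92. 245.] board [ 13. 144. 203.]
top 636 [[344.0, 256.0], [346.0, 207.0], [382.0, 208.0], [381.0, 257.0]]
[[ 0.439 -0.025]
 [ 0.584 -0.033]
 [ 0.578 -0.141]
 [ 0.434 -0.132]]
wrist 219 [[276.0, 0.0], [298.0, 0.0], [298.0, 15.0], [276.0, 15.0]]
[[0.402 0.718]
 [0.457 0.708]
 [0.461 0.581]
 [0.413 0.588]]
wrist 3163 [[240.0, 284.0], [240.0, 264.0], [404.0, 265.0], [404.0, 285.0]]
[[ 0.444 -0.04 ]
 [ 0.442 -0.025]
 [ 0.557 -0.03 ]
 [ 0.554 -0.045]]
wrist 3305 [[235.0, 321.0], [236.0, 293.0], [414.0, 297.0], [414.0, 325.0]]
[[ 0.446 -0.064]
 [ 0.443 -0.046]
 [ 0.558 -0.053]
 [ 0.554 -0.07 ]]
wrist 177 [[376.0, 344.0], [401.0, 344.0], [401.0, 354.0], [376.0, 354.0]]
[[ 0.53  -0.08 ]
 [ 0.544 -0.081]
 [ 0.543 -0.086]
 [ 0.529 -0.085]]
```

The trivet has fallen over onto the board, with its near edge at about y=-0.138. It hangs roughly 40 mm past the end at -0.098, so I'll retract, get behind it and push it on.

```bash
python3 -m handwheel '[[0,-14.5,1,-4.5,0,0,1],[0,-14.5,1,-4.5,0,0,1],[0,-14.5,1,-4.5,0,0,1],[0,-14.5,0,-4.5,0,0,1],[0,-14.5,0,-4.5,0,0,1],[0,-14.5,0,-4.5,0,0,1],[0,-14.5,0,-4.5,0,0,1],[0,-14.5,0,-4.5,0,0,1],[0,-14.5,0,-4.5,0,0,1],[0,-14.5,0,-4.5,0,0,1]]'
python3 -m handwheel '[[0,0,-10,0,0,0,1],[0,0,-10,0,0,0,1],[0,0,-10,0,0,0,1],[0,0,-10,0,0,0,1],[0,0,-10,0,0,0,1],[0,0,-10,0,0,0,1],[0,0,-5,0,0,0,1],[0,0,0,0,0,0,1],[0,0,0,0,0,0,1],[0,0,0,0,0,0,1]]'; python3 seg.py
python3 - <<'E'
import cv2,numpy as np
a=cv2.imread("pics/seg_top.png")[170:290,240:420];b=cv2.imread("pics/seg_wrist.png")
cv2.imwrite("pics/w6.png",np.vstack([cv2.resize(a,(450,300)),cv2.resize(b,(450,281))]))
E
```

```text
t: 19.65
tcp_pos: [0.5004, -0.1899, 0.0873]
tool_rot: [0.715, 0.687, 0.09, -0.093]
force: [0.3, -0.6, 0.0]
finger_gap: 1.003
gripper_force: 0.0
t: 20.9
tcp_pos: [0.5007, -0.1894, 0.0223]
tool_rot: [0.715, 0.687, 0.091, -0.094]
force: [0.3, -1.2, 1.0]
finger_gap: 0.998
gripper_force: 0.0
old trivet hsv [ 22.  92. 245.] board [ 13. 144. 203.]
top 703 [[344.0, 256.0], [346.0, 207.0], [385.0, 208.0], [384.0, 257.0]]
[[ 0.439 -0.026]
 [ 0.584 -0.033]
 [ 0.578 -0.15 ]
 [ 0.434 -0.142]]
wrist 1502 [[282.0, 0.0], [493.0, 0.0], [493.0, 7.0], [282.0, 7.0]]
[[ 0.487 -0.064]
 [ 0.585 -0.069]
 [ 0.585 -0.072]
 [ 0.487 -0.067]]
wrist 5239 [[325.0, 25.0], [492.0, 25.0], [492.0, 63.0], [325.0, 63.0]]
[[ 0.507 -0.076]
 [ 0.584 -0.08 ]
 [ 0.584 -0.097]
 [ 0.506 -0.094]]
wrist 3107 [[389.0, 116.0], [390.0, 75.0], [490.0, 78.0], [489.0, 120.0]]
[[ 0.535 -0.12 ]
 [ 0.536 -0.101]
 [ 0.583 -0.104]
 [ 0.582 -0.123]]
wrist 3304 [[380.0, 171.0], [381.0, 126.0], [488.0, 127.0], [487.0, 172.0]]
[[ 0.53  -0.145]
 [ 0.531 -0.124]
 [ 0.581 -0.127]
 [ 0.581 -0.148]]
```

The trivet lies flat and overhangs by about 47 mm, with consistent 25 mm slat spacing. The fingers are at slat height behind it, so I push on.

```bash
python3 -m handwheel '[[0,10,0,0,0,0,1],[0,9,0,0,0,0,1],[0,6,0,0,0,0,1],[0,4,0,0,0,0,1],[0,4,0,0,0,0,1],[0,5,0,0,0,0,1],[0,5,0,0,0,0,1],[0,5,0,0,0,0,1],[0,5,0,0,0,0,1],[0,5,0,0,0,0,1]]'
python3 -m handwheel '[[0,5,0,0,0,0,1],[0,5,0,0,0,0,1],[0,5,0,0,0,0,1],[0,5,0,0,0,0,1],[0,5,0,0,0,0,1],[0,5,0,0,0,0,1],[0,5,0,0,0,0,1],[0,5,0,0,0,0,1],[0,5,0,0,0,0,1],[0,3,0,0,0,0,1]]'; python3 seg.py|grep -v wrist
```

```text
t: 22.25
tcp_pos: [0.5004, -0.1311, 0.0219]
tool_rot: [0.715, 0.687, 0.09, -0.094]
force: [-0.8, -1.3, 0.1]
finger_gap: 1.0
gripper_force: 0.8
t: 23.5
tcp_pos: [0.5004, -0.0829, 0.0219]
tool_rot: [0.714, 0.687, 0.09, -0.094]
force: [0.1, -1.6, -0.4]
finger_gap: 0.996
gripper_force: 0.8
old trivet hsv [ 22.  92. 245.] board [ 13. 144. 203.]
top 207 [[310.0, 229.0], [328.0, 200.0], [341.0, 208.0], [323.0, 237.0]]
[[ 0.519  0.074]
 [ 0.604  0.018]
 [ 0.579 -0.021]
 [ 0.493  0.035]]
[[0.438 0.045]
 [0.584 0.038]
 [0.584 0.023]
 [0.438 0.03 ]]
[[ 0.465  0.02 ]
 [ 0.584  0.015]
 [ 0.583 -0.002]
 [ 0.465  0.003]]
[[ 0.526 -0.006]
 [ 0.583 -0.008]
 [ 0.582 -0.027]
 [ 0.526 -0.025]]
[[ 0.524 -0.029]
 [ 0.582 -0.031]
 [ 0.581 -0.078]
 [ 0.523 -0.076]]
```

The trivet now spans y from -0.077 to 0.045 and x from 0.435 to 0.585, all inside the board. I'll retract well clear and take the last look.

```bash
python3 -m handwheel '[[0,-10,0,0,0,0,1],[0,-20,0,0,0,0,1],[0,-20,10,0,0,0,1],[0,-25,20,0,0,0,1],[0,-25,20,0,0,0,1],[0,-25,20,0,0,0,1],[0,-25,20,0,0,0,1],[-20,-25,20,0,0,0,1],[-20,-25,20,0,0,0,1],[-20,-25,20,0,0,0,1]]'
python3 -m handwheel '[[-25,-25,10,0,0,0,1],[-25,-25,10,0,0,0,1],[-25,-25,0,0,0,0,1],[-25,-25,0,0,0,0,1],[-25,-25,0,0,0,0,1],[0,0,0,0,0,0,1],[0,0,0,0,0,0,1],[0,0,0,0,0,0,1],[0,0,0,0,0,0,1],[0,0,0,0,0,0,1]]'; python3 seg.py|grep -v wrist
python3 - <<'E'
import cv2,numpy as np
from h import *
a=cv2.imread("pics/seg_top.png")[150:290,240:464];b=manip.snapshot("scene")[:,:,::-1]
cv2.imwrite("pics/w7.png",np.vstack([cv2.resize(a,(480,300)),cv2.resize(b[60:360,120:600],(480,300))]))
E
```

```text
t: 24.85
tcp_pos: [0.4391, -0.3106, 0.1726]
tool_rot: [0.715, 0.687, 0.09, -0.094]
force: [-0.3, -0.5, 0.9]
finger_gap: 0.999
gripper_force: 0.0
t: 26.1
tcp_pos: [0.3159, -0.4328, 0.192]
tool_rot: [0.714, 0.688, 0.09, -0.094]
force: [-0.9, 0.7, 0.2]
finger_gap: 1.003
gripper_force: 0.0
old trivet hsv [ 22.  92. 245.] board [ 13. 144. 203.]
top 1285 [[321.0, 208.0], [361.0, 208.0], [361.0, 258.0], [321.0, 258.0]]
[[ 0.58   0.04 ]
 [ 0.579 -0.078]
 [ 0.433 -0.075]
 [ 0.434  0.041]]
```

View pics/w7.png

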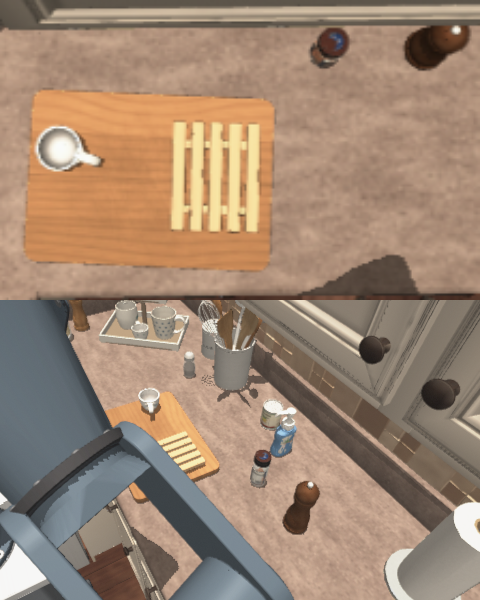

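The trivet lies flat, slats up, at (172–259, 122–232) in the top half. It is wholly inside the board's edges, and the mug, jar and mill are where they started.

```bash
python3 -c "
from station import manip
print(manip.sign_off())"
```

```text
the job is handed in; nothing more can be done
None
```

The trivet was pushed against the board's end, tipped up and over, and pushed on; it now lies flat on its battens wholly on the board, the mug, jar and mill look undisturbed, and the job was handed in at about 26 s.

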